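# Fill a kitting bin with knobs and clip it as done

### The arm

A 6-joint arm with a two-finger parallel gripper is mounted at the origin on the work surface. World frame = base frame: x ahead of the robot, y to its left, z up, the work surface at z = 0. Lengths are in m, angles in rad, forces in N, time in s.
With the tool pointing down it reaches from about 0.375 to 0.9 m from the base axis. Payload 3.1 kg.
Tool frame: the origin (TCP) lies midway between the tips of the shut fingers; the grasp point (between the pads) lies 19 mm behind it (manip.pinch_z is the distance from the TCP to the grasp point, in m); z points along the fingers, y is the line along which they close (so a half turn about z gives the same grasp; the last joint's range is limited). The gripper opens to 85 mm and grips with 20 to 120 N. Pads are 22 mm wide; open, the fingers measure 114 mm over their backs; the gripper's body (76 mm by 85 mm) begins 54 mm behind the grasp point. The pads swing forward as they close: fully open they stand 13 mm farther back than shut.
Start: joints at [1.04, 0.527, 1.433, -0, 1.181, -0.178], TCP at [0.216, 0.586, 0.231] pointing down, gripper open.
Joint ranges: [-3.08, 3.08], [-0.75, 2.2], [0.22, 2.44], [-1.43, 4.57], [0, 2.65], [-2.85, 2.85]. Speed limits (rad/s): [2.79, 2.79, 3.14, 3.14, 3.14, 3.14].

### API

Orientations are given as a unit quaternion [x, y, z, w].
In Python, from station import manip, viewer, ticket gives the robot as it stands.
- The arm moves only by the shell command python3 -m creep 'ROWS' [FORCE]. ROWS is JSON, a list of rows, each an object with "slide": the shift along the tool's x, y, z in cm, a list of three; "angular": the turn, a rotation vector about the tool's x, y, z in rad, a list of three; "claw": the opening, from -1 (shut) to 1 (fully open). A call has 1 to 10 rows; each row shifts and turns the commanded pose from where the row before left it, along the tool's axes as they then stand; what a row does not reach is not made up. A row lasts 1/12 s, in which the tool goes at most 41.7 mm and 7.16 degrees, less where a joint would pass 70% of its speed; a pose out of reach is approached as far as the arm can. A call with a gripper value outside its range is refused whole. The fingers move at their own pace and stop on an object; FORCE is the grip in N (left out, the last holds). Time passes only in rows, so rows that do not move let the fingers close. It gives the time, the measured TCP pose, the force, the opening and the grip force at its end, in the units of the state.
- manip.sense(): the state, without advancing time (a new reading comes with each control period).
- viewer.snapshot(name): name is "side" or "top" or "wrist"; returns the picture (480x640x3 uint8, blue, green, red); there is no depth.
- viewer.calibration(name): a dict with "fov_y" (degrees; the focal length in pixels is half the picture's height over the tangent of half this angle, whatever the lens; pixels are square), "cx", "cy" (the principal point, pixels), "k1" (the pictures are not rectified: a ray, as slopes to the right and down, at radius r is drawn at 1 + k1 r^2 times it, then the intrinsics apply), "T" (4x4, takes a point from camera to world coordinates); the wrist camera has in their place "tool_from_camera" (4x4, takes a point from camera to tool coordinates, whose origin is the TCP and whose axes are the flange's). Camera axes: x right, y up, looking along -z (the intrinsics and any distortion apply to the point x, -y, -z); pixel columns grow to the right and rows downward; lengths in m; the calibration is good to about 2 mm. A picture is of the moment at which its call begins: read the wrist's pose just before it. calibration takes no time and is no camera call.
- ticket.sign_off(): hands the job in; it is judged then, once.
The state is a dict: "t": time; "q": joint angles; "qd": joint speeds; "tau": joint torques, N m; "tcp_pos": TCP position; "tool_rot": TCP orientation; "force": force on the tool from outside, world axes, zero at the start; "ft_torque": the same for the moment, N m; "finger_gap": opening from 0.0 (shut) to 1.0 (fully open); "gripper_force": force on a finger pad.
Only numpy, scipy, OpenCV 4.12 (cv2) and the standard library are available. Lean on these libraries where they do the work, as an engineer would, in place of code of your own. Each camera call takes 0.05 s, during which the arm holds its last target. There are 200 camera calls.

### The job

Take the white cup and tip all six orange knobs out of it into the blue bin, then stand the cup back upright on its round black coaster. After that take the red spring clip off its stand and clip it upright on the top edge of the bin's label wall (the near wall with the white plate), either way round, pushed well down so that its throat sits on or just above the edge, with both jaws gripping the wall. Do not disturb the other tools and supplies on the bench.

Things in the scene. Friction and masses are not known exactly. Their poses are not given: they have to be found in the camera images.
- bin: blue open plastic parts bin, fixed, 140 (own x) x 180 (own y) x 80 high, walls and floor 4 mm thick; origin at the centre of its underside, z up. Its own -x wall is the label wall (small white plate low on its outside); it faces roughly to the robot.
- bin_edge (a point): middle of the top edge of the bin's label wall, 80 mm above the table, mid-thickness; axes as the bin's: x across the wall (+x into the bin), y along the wall, z up.
- coaster: fixed black rubber disc, 100 mm diameter, 4 mm thick, on which the cup stands at the start; origin at the centre of its underside.
- cup: loose round white plastic cup without handle, 82 high, outside diameter 56 at the foot, 61 at half height and 66 at the rim, wall 3, floor 4 mm, about 0.12 kg; origin at the centre of its underside, z towards the mouth.
- knob0: one of six loose smooth orange ball knobs, 21 mm diameter, 12 g, in the cup at the start; origin at its centre.
- knob1: one of six loose smooth orange ball knobs, 21 mm diameter, 12 g, in the cup at the start; origin at its centre.
- knob2: one of six loose smooth orange ball knobs, 21 mm diameter, 12 g, in the cup at the start; origin at its centre.
- knob3: one of six loose smooth orange ball knobs, 21 mm diameter, 12 g, in the cup at the start; origin at its centre.
- knob4: one of six loose smooth orange ball knobs, 21 mm diameter, 12 g, in the cup at the start; origin at its centre.
- knob5: one of six loose smooth orange ball knobs, 21 mm diameter, 12 g, in the cup at the start; origin at its centre.
- stand: fixed clip stand: dark steel base 110 x 120 x 8 and on its middle an upright aluminium plate 4 mm thick (own x), 110 long (own y), top edge 80 mm above the table; origin at the centre of its underside. The clip starts clipped on its top edge.
- clip: loose red spring clip, a big peg 40 mm wide (own y), 110 high, 80 g: jaws down, handles up. Origin: the throat, the point that rests on the middle of the edge it is clipped on; jaws reach 38 mm below it (bent-out lips to 45), hinge pin 22 mm above, handle tops 72 mm above. The own -x half is one rigid piece: inner jaw face at x = -2 mm, upright outer handle face at x = -15 mm; the +x half swings.
- clip_grip (a point): where to pinch the clip: between its handles, 56 mm above the throat, own x = 0; axes as the clip's. At rest the handles here span x = -15 to +28 mm (50 mm wide at the top). Pinch along own x (11 to 15 N, up to a stop): then they are parallel, x = -15 to +15.
- clip_mouth (a point): between the clip's jaws, 36 mm below the throat, own x = 0; axes as the clip's. Fully pinched, the gap between the jaws is x = -2 to +11 mm at the throat and -2 to +26 mm here. Let go, the jaws shut with about 5 N and the -x jaw lies flat on the wall.
- clip_jaw (a joint): opening of the clip's swinging half, rad: 0 shut on a 4 mm wall, -0.09 shut on nothing, 0.45 fully pinched open.
- screwdriver: bystander: screwdriver lying on the table beyond the bin.
- tape_roll: bystander: yellow tape roll lying flat, 90 mm diameter, 22 high.
- flux_jar: bystander: small closed jar, 56 mm diameter, 70 high.
- spanner: bystander: spanner, 150 mm long, lying on the table near the right side (-y).
Not all that is in view belongs to the job. Leave any green or purple look-alike of the cup alone.

How it is judged:
On the way, in this order (a step that is already met when the one before it is completed fails the run):
1. the cup is tipped over, raised, near the bin (angle between cup's own z axis and vertical above 0.6 rad and height (world z) of cup above 0.06 m and horizontal distance between cup and bin below 0.25 m), for 0.05 s.
2. all six knobs are in the bin (x of knob0 in the frame of bin between -0.07 and 0.07 m and y of knob0 in the frame of bin between -0.09 and 0.09 m and z of knob0 in the frame of bin between 0 and 0.07 m and x of knob1 in the frame of bin between -0.07 and 0.07 m and y of knob1 in the frame of bin between -0.09 and 0.09 m and z of knob1 in the frame of bin between 0 and 0.07 m and x of knob2 in the frame of bin between -0.07 and 0.07 m and y of knob2 in the frame of bin between -0.09 and 0.09 m and z of knob2 in the frame of bin between 0 and 0.07 m and x of knob3 in the frame of bin between -0.07 and 0.07 m and y of knob3 in the frame of bin between -0.09 and 0.09 m and z of knob3 in the frame of bin between 0 and 0.07 m and x of knob4 in the frame of bin between -0.07 and 0.07 m and y of knob4 in the frame of bin between -0.09 and 0.09 m and z of knob4 in the frame of bin between 0 and 0.07 m and x of knob5 in the frame of bin between -0.07 and 0.07 m and y of knob5 in the frame of bin between -0.09 and 0.09 m and z of knob5 in the frame of bin between 0 and 0.07 m), for 0.1 s.
3. the cup stands upright on its coaster, let go (horizontal distance between cup and coaster below 0.03 m and angle between cup's own z axis and vertical below 0.1 rad and height (world z) of cup below 0.008 m and linear speed of cup below 0.02 m/s and contact force between cup and the fingers below 0.05 N), for 0.1 s.
4. the clip is off its stand, carried (distance of clip from where it was at the start of the episode above 0.05 m and height (world z) of clip above 0.09 m and contact force between clip and stand below 0.05 N), for 0.1 s.
5. the clip grips the bin's label wall (x of clip in the frame of bin_edge between -0.006 and 0.006 m and y of clip in the frame of bin_edge between -0.075 and 0.075 m and z of clip in the frame of bin_edge between -0.004 and 0.012 m and angle between clip's own z axis and vertical below 0.2 rad and angle between the y axis of clip and the y axis of bin, either way round below 0.2 rad and value of joint clip_jaw between -0.05 and 0.1 rad and contact force between clip and bin above 1 N), for 0.2 s.
At the end, for the whole second after the job is handed in: All six knobs in the bin; cup upright (0.1 rad), within 30 mm of the coaster's centre; clip released, at rest, jaws shut on the label wall, throat within 6 mm across, 75 mm along and -4 to 12 mm above the edge's middle, upright and in line within 0.2 rad (jaw joint -0.05 to 0.1) (all of step 2 and all of step 5 and horizontal distance between cup and coaster below 0.03 m and angle between cup's own z axis and vertical below 0.1 rad and height (world z) of cup below 0.008 m and linear speed of each of clip, cup below 0.01 m/s); the robot touches nothing.
It fails at once if the screwdriver is pushed more than 30 mm (distance of screwdriver from where it was at the start of the episode above 0.03 m).
It fails at once if the tape roll is pushed more than 30 mm (distance of tape_roll from where it was at the start of the episode above 0.03 m).
It fails at once if the flux jar is pushed more than 30 mm (distance of flux_jar from where it was at the start of the episode above 0.03 m).
It fails at once if the spanner is pushed more than 30 mm (distance of spanner from where it was at the start of the episode above 0.03 m).
It also fails if it takes over 72 s, if anything falls off the work surface, if the arm or the gripper's body presses on something with over 40 N, if the wrist force passes 120 N, or if a joint passes its speed limit or range.

## Working session

There is one attempt and no reset: what is moved stays moved. The work goes in short steps, Python scripts to look and compute and a shell command to move; the robot and the scene stay as the last step left them, time stands still between calls to the robot, and variables do not carry over. Pictures are saved under pics/ and viewed, at most 12 in all, crops included, and the job is handed in when it is done.

```bash
mkdir -p pics; ls
python3 - <<'E'
from station import manip, viewer
import cv2,numpy as np
print(manip.sense()['tool_rot'],manip.pinch_z)
for n in ('top','side'):
    cv2.imwrite(f'pics/{n}0.png',viewer.snapshot(n)); c=viewer.calibration(n); print(n,c)
print(viewer.calibration('wrist'))
E
```

```text
pics
[ 1.75474955e-01  9.84483280e-01 -1.02988130e-03 -3.87712033e-04] 0.0187
top {'fov_y': 46.802254432928045, 'cx': 313.949674264807, 'cy': 240.9864339894253, 'k1': -0.02166652421551848, 'T': array([[-1.35730744e-03,  9.92989352e-01, -1.18196043e-01,
         4.15852170e-01],
       [-9.99781805e-01, -3.81126223e-03, -2.05381794e-02,
        -8.60847211e-02],
       [-2.08446696e-02,  1.18142376e-01,  9.92777860e-01,
         1.40911430e+00],
       [ 0.00000000e+00,  0.00000000e+00,  0.00000000e+00,
         1.00000000e+00]])}
side {'fov_y': 50.3352026993156, 'cx': 326.1055606724212, 'cy': 238.07675073191695, 'k1': -0.053942604932753595, 'T': array([[ 0.92773994,  0.23405027, -0.29072165,  0.25165341],
       [-0.37254098,  0.62793086, -0.68331256, -0.82691632],
       [ 0.02262361,  0.74224208,  0.66974986,  0.83854995],
       [ 0.        ,  0.        ,  0.        ,  1.        ]])}
{'fov_y': 71.96842992642935, 'cx': 330.2394487594439, 'cy': 242.03977095362413, 'k1': -0.04421427237507376, 'tool_from_camera': array([[ 6.75389652e-04,  9.50838987e-01,  3.09684944e-01,
         8.01099233e-02],
       [ 9.99999586e-01, -8.30828604e-04,  3.70036894e-04,
        -1.03124367e-03],
       [ 6.09140615e-04,  3.09684566e-01, -9.50839155e-01,
        -1.42673405e-01],
       [ 0.00000000e+00,  0.00000000e+00,  0.00000000e+00,
         1.00000000e+00]])}
```

View pics/top0.png

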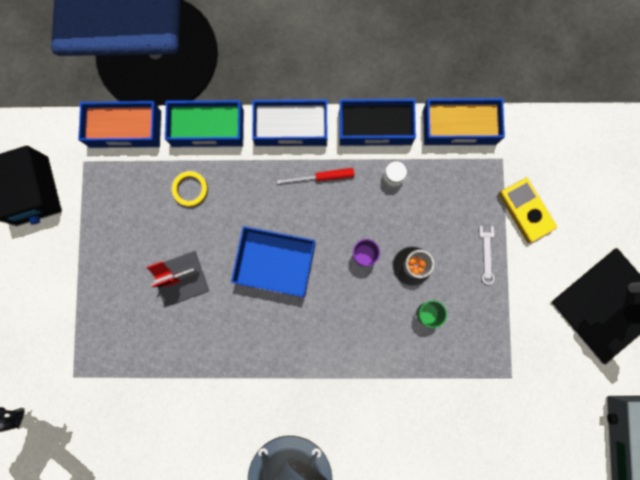

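View pics/side0.png

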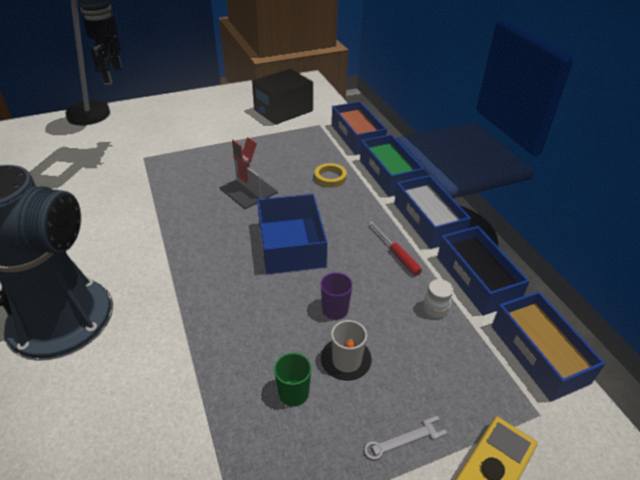

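The white cup holding orange knobs on the black disc is at top (418,264). Its look-alikes are purple at (366,253) and green at (431,314). The flux jar is at (396,174), the bin at (273,262) and the clip on its stand at (165,273). Only the white cup on the coaster fits the description, and I'll confirm that in an enlarged crop.

```bash
cat > h.py <<'E'
from station import manip, viewer
import cv2,numpy as np
from scipy.spatial.transform import Rotation as R
F=np.diag([1,-1,-1.])
def cam(n):
    c=viewer.calibration(n)
    if n=='wrist':
        s=manip.sense(); T=np.eye(4); T[:3,:3]=R.from_quat(s['tool_rot']).as_matrix(); T[:3,3]=s['tcp_pos']
        T=T@c['tool_from_camera']
    else: T=np.array(c['T'])
    f=240/np.tan(np.radians(c['fov_y']/2))
    return T,np.array([[f,0,c['cx']],[0,f,c['cy']],[0,0,1]]),np.array([c['k1'],0,0,0])
def back(C,uv,z):
    T,K,D=C
    p=cv2.undistortPoints(np.array(uv,float).reshape(-1,1,2),K,D)[:,0]
    d=np.c_[p,np.ones(len(p))]@F@T[:3,:3].T; o=T[:3,3]
    return o+d*((np.broadcast_to(z,len(p))-o[2])/d[:,2])[:,None]
def proj(C,X):
    T,K,D=C
    P=(np.array(X,float).reshape(-1,3)-T[:3,3])@T[:3,:3]@F
    return cv2.projectPoints(P,np.zeros(3),np.zeros(3),K,D)[0][:,0]
E
python3 - <<'E'
import cv2
from h import *
im=cv2.imread('pics/top0.png')
a=cv2.resize(im[215:325,140:330],None,fx=4.2,fy=4.2,interpolation=cv2.INTER_CUBIC)
cv2.imwrite('pics/c1.png',a)
b=cv2.resize(im[220:335,340:460],None,fx=5,fy=5,interpolation=cv2.INTER_CUBIC)
cv2.imwrite('pics/c2.png',b)
C=cam('top')
print(back(C,[[413,265],[418,264],[431,314],[366,253],[273,262]],[.004,.086,.08,.08,.04]))
E
```

```text
[[ 0.52095951 -0.30772426  0.004     ]
 [ 0.51717516 -0.30673706  0.086     ]
 [ 0.39879129 -0.33577581  0.08      ]
 [ 0.5445311  -0.18368446  0.08      ]
 [ 0.5267672   0.04387659  0.04      ]]
```

View pics/c1.png

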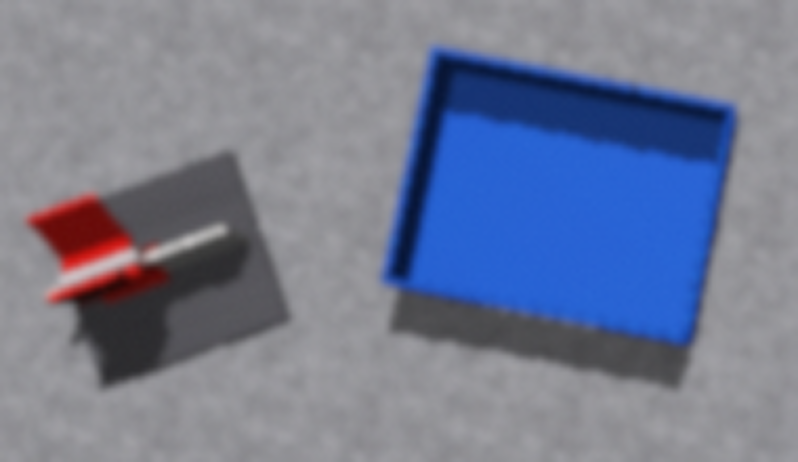

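View pics/c2.png

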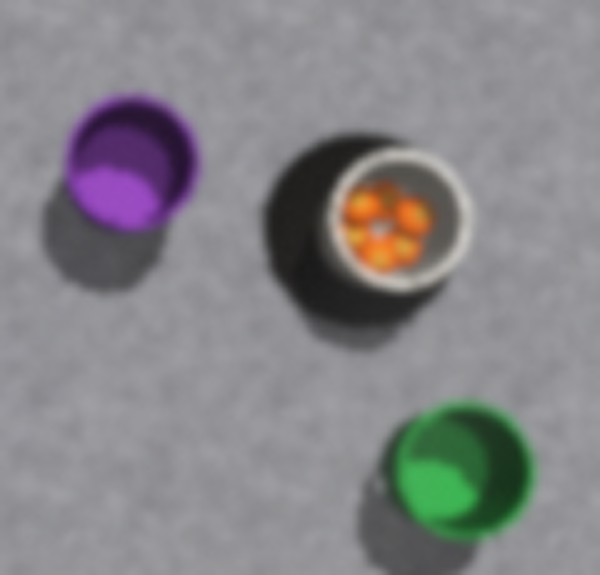

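The white cup with orange balls on the black disc is confirmed: rim centre at crop 2 (402,219), disc centre about (361,230). In crop 1 the bin's top corners are (435,47), (737,104), (690,345) and (385,283). The stand base corners are (100,385), (288,320) and (232,152), and the clip sits on the left part of its plate.

Run:
```python
from h import *
np.set_printoptions(precision=4,suppress=True)
C=cam('top')
c1=lambda p:(np.array(p,float)+.5)/4.2-.5+[140,215]
c2=lambda p:(np.array(p,float)+.5)/5-.5+[340,220]
print('rim',back(C,c2([[402,219]]),.086),'coaster',back(C,c2([[361,230]]),.004))
print('green,purple',back(C,c2([[465,472],[132,163]]),.082))
B=back(C,c1([[435,47],[737,104],[690,345],[385,283]]),.08);print('bin',B,'c',B.mean(0))
print([np.linalg.norm(B[i]-B[i-1]) for i in range(4)])
ey=B[0]+B[3]-B[1]-B[2]; print('bin y-axis az',np.arctan2(ey[1],ey[0]), 'x az', np.arctan2(*(B[0]+B[1]-B[2]-B[3])[[1,0]]))
print('edge mid',(B[2]+B[3])/2)
S=back(C,c1([[100,385],[288,320],[232,152]]),.008);print('stand',S,np.linalg.norm(S[0]-S[1]),np.linalg.norm(S[1]-S[2]),(S[0]+S[2])/2)
P=back(C,c1([[225,230]]),.08);print('plate right end',P)
print('clip tops',back(C,c1([[28,217],[97,195],[50,300],[135,252]]),.152))
s=manip.sense();print(s['tcp_pos'],s['force'])
```

```text
rim [[ 0.5186 -0.3115  0.086 ]] coaster [[ 0.5194 -0.3047  0.004 ]]
green,purple [[ 0.3988 -0.3392  0.082 ]
 [ 0.5463 -0.1836  0.082 ]]
bin [[ 0.6119  0.1133  0.08  ]
 [ 0.578  -0.0614  0.08  ]
 [ 0.4401 -0.0344  0.08  ]
 [ 0.4756  0.1401  0.08  ]] c [0.5264 0.0394 0.08  ]
[np.float64(0.13885155541982067), np.float64(0.17791802931416012), np.float64(0.1404801140027757), np.float64(0.17814293623806446)]
bin y-axis az 1.3745298887274697 x az -0.19372238597834365
edge mid [0.4579 0.0529 0.08  ]
stand [[0.4178 0.3238 0.008 ]
 [0.4567 0.2107 0.008 ]
 [0.5586 0.2471 0.008 ]] 0.11958110433772634 0.1081382076094219 [0.4882 0.2855 0.008 ]
plate right end [[0.5062 0.233  0.08  ]]
clip tops [[0.5086 0.324  0.152 ]
 [0.5206 0.2864 0.152 ]
 [0.4635 0.3104 0.152 ]
 [0.4895 0.2646 0.152 ]]
[0.2156 0.5859 0.2304] [ 0.7523 -0.2024 -0.5868]
```

```bash
cat >> h.py <<'E'
def rot(az,e,roll=0):
    "tool z at azimuth az, e below horizontal; roll=0: tool x up"
    z=np.array([np.cos(e)*np.cos(az),np.cos(e)*np.sin(az),-np.sin(e)])
    x=np.array([np.sin(e)*np.cos(az),np.sin(e)*np.sin(az),np.cos(e)])
    return R.from_matrix(np.c_[x,np.cross(z,x),z])*R.from_rotvec([0,0,roll])
def step(pos,Rt,n,fr=None):
    "identical rows (cm, rad) that lead from here (or fr) to the target in n rows"
    s=manip.sense(); p0,R0=(s['tcp_pos'],R.from_quat(s['tool_rot'])) if fr is None else fr
    rv=(R0.inv()*Rt).as_rotvec(); w=R.from_rotvec(rv/n)
    M=sum(np.array((w**k).as_matrix()) if k else np.eye(3) for k in range(n))
    p=np.linalg.solve(M,R0.inv().apply(np.array(pos)-p0))
    print(n,'rows: slide',np.round(p*100,2),'ang',np.round(rv/n,4),'| mm/row',round(np.linalg.norm(p)*1e3,1),'deg/row',round(np.degrees(np.linalg.norm(rv/n)),2))
E
python3 - <<'E'
from h import *
s=manip.sense();R0=R.from_quat(s['tool_rot'])
P=np.array([.5345,-.3225,.26])
step(P,R0,26)
E
```

```text
26 rows: slide [-2.36 -2.86 -0.11] ang [0. 0. 0.] | mm/row 37.0 deg/row 0.0
```

```bash
r='' ; python3 -m creep '[{"slide":[-2.36,-2.86,-0.11],"angular":[0,0,0.1],"claw":1}]' | tail -5
python3 - <<'E'
from h import *
s=manip.sense();R0=R.from_quat(s['tool_rot']);print(s['tcp_pos'],R0.as_matrix()[:,0])
P=np.array([.5345,-.3225,.26])
step(P,R0,26)
E
```

```text
tcp_pos: [0.2274, 0.5558, 0.2318]
tool_rot: [0.223, 0.975, 0.002, -0.0]
force: [1.2, 0.9, 0.5]
finger_gap: 1.001
gripper_force: 0.0
[0.22736035 0.55582472 0.23177868] [-0.90018169  0.43551118  0.00171543]
26 rows: slide [-2.53 -2.53 -0.12] ang [0. 0. 0.] | mm/row 35.8 deg/row 0.0
```

```bash
python3 -m creep '[{"slide":[-2.5,-2.5,-0.1],"angular":[0,0,0],"claw":1},{"slide":[-2.5,-2.5,-0.1],"angular":[0,0,0],"claw":1},{"slide":[-2.5,-2.5,-0.1],"angular":[0,0,0],"claw":1},{"slide":[-2.5,-2.5,-0.1],"angular":[0,0,0],"claw":1},{"slide":[-2.5,-2.5,-0.1],"angular":[0,0,0],"claw":1},{"slide":[-2.5,-2.5,-0.1],"angular":[0,0,0],"claw":1},{"slide":[-2.5,-2.5,-0.1],"angular":[0,0,0],"claw":1},{"slide":[-2.5,-2.5,-0.1],"angular":[0,0,0],"claw":1},{"slide":[-2.5,-2.5,-0.1],"angular":[0,0,0],"claw":1},{"slide":[-2.5,-2.5,-0.1],"angular":[0,0,0],"claw":1}]' | grep -E "t:|pos|force:"
python3 -m creep '[{"slide":[-2.5,-2.5,-0.1],"angular":[0,0,0],"claw":1},{"slide":[-2.5,-2.5,-0.1],"angular":[0,0,0],"claw":1},{"slide":[-2.5,-2.5,-0.1],"angular":[0,0,0],"claw":1},{"slide":[-2.5,-2.5,-0.1],"angular":[0,0,0],"claw":1},{"slide":[-2.5,-2.5,-0.1],"angular":[0,0,0],"claw":1},{"slide":[-2.5,-2.5,-0.1],"angular":[0,0,0],"claw":1},{"slide":[-2.5,-2.5,-0.1],"angular":[0,0,0],"claw":1},{"slide":[-2.5,-2.5,-0.1],"angular":[0,0,0],"claw":1},{"slide":[-2.5,-2.5,-0.1],"angular":[0,0,0],"claw":1},{"slide":[-2.5,-2.5,-0.1],"angular":[0,0,0],"claw":1}]' | grep -E "t:|pos|force:"
python3 - <<'E'
from h import *
s=manip.sense();R0=R.from_quat(s['tool_rot']);print(s['q'],s['tcp_pos'],R0.as_matrix()[:,0])
P=np.array([.5345,-.3225,.26])
step(P,R0,6)
step(P,R0*R.from_rotvec([0,0,1.7]),15)
step(P,rot(-.716,np.pi/2),15,(P,R0*R.from_rotvec([0,0,1.7])))
E
```

```text
t: 1.02
tcp_pos: [0.3435, 0.2157, 0.2423]
tool_rot: [0.224, 0.975, -0.0, -0.0]
force: [0.2, 0.1, -0.2]
gripper_force: 0.0
t: 1.85
tcp_pos: [0.459, -0.1186, 0.2522]
tool_rot: [0.225, 0.974, 0.0, -0.0]
force: [0.4, 0.2, 0.7]
gripper_force: 0.0
[-4.89238617e-01  2.96374905e-01  1.77338973e+00  1.78921548e-04
  1.07249595e+00 -1.60672337e+00] [ 0.45899588 -0.11856959  0.25223936] [-8.98964102e-01  4.38021809e-01  6.61865959e-04]
6 rows: slide [-2.62 -2.5  -0.13] ang [0. 0. 0.] | mm/row 36.3 deg/row 0.0
15 rows: slide [-1.64  0.05 -0.05] ang [ 0.     -0.      0.1133] | mm/row 16.4 deg/row 6.49
15 rows: slide [ 0. -0.  0.] ang [-0.      0.      0.1136] | mm/row 0.0 deg/row 6.51
```

```bash
python3 -m creep '[{"slide":[-1.64,0.05,-0.05],"angular":[0,0,0.1133],"claw":1},{"slide":[-1.64,0.05,-0.05],"angular":[0,0,0.1133],"claw":1},{"slide":[-1.64,0.05,-0.05],"angular":[0,0,0.1133],"claw":1},{"slide":[-1.64,0.05,-0.05],"angular":[0,0,0.1133],"claw":1},{"slide":[-1.64,0.05,-0.05],"angular":[0,0,0.1133],"claw":1},{"slide":[-1.64,0.05,-0.05],"angular":[0,0,0.1133],"claw":1},{"slide":[-1.64,0.05,-0.05],"angular":[0,0,0.1133],"claw":1},{"slide":[-1.64,0.05,-0.05],"angular":[0,0,0.1133],"claw":1}]' >/dev/null
python3 -m creep '[{"slide":[-1.64,0.05,-0.05],"angular":[0,0,0.1133],"claw":1},{"slide":[-1.64,0.05,-0.05],"angular":[0,0,0.1133],"claw":1},{"slide":[-1.64,0.05,-0.05],"angular":[0,0,0.1133],"claw":1},{"slide":[-1.64,0.05,-0.05],"angular":[0,0,0.1133],"claw":1},{"slide":[-1.64,0.05,-0.05],"angular":[0,0,0.1133],"claw":1},{"slide":[-1.64,0.05,-0.05],"angular":[0,0,0.1133],"claw":1},{"slide":[-1.64,0.05,-0.05],"angular":[0,0,0.1133],"claw":1},{"slide":[0,0,0],"angular":[0,0,0.1133],"claw":1},{"slide":[0,0,0],"angular":[0,0,0.1133],"claw":1},{"slide":[0,0,0],"angular":[0,0,0.1133],"claw":1}]' | grep -E "t:|pos|force:"
python3 -m creep '[{"slide":[0,0,0],"angular":[0,0,0.1133],"claw":1},{"slide":[0,0,0],"angular":[0,0,0.1133],"claw":1},{"slide":[0,0,0],"angular":[0,0,0.1133],"claw":1},{"slide":[0,0,0],"angular":[0,0,0.1133],"claw":1},{"slide":[0,0,0],"angular":[0,0,0.1133],"claw":1},{"slide":[0,0,0],"angular":[0,0,0.1133],"claw":1},{"slide":[0,0,0],"angular":[0,0,0.1133],"claw":1},{"slide":[0,0,0],"angular":[0,0,0.1133],"claw":1},{"slide":[0,0,0],"angular":[0,0,0.1133],"claw":1},{"slide":[0,0,0],"angular":[0,0,0.1133],"claw":1}]' | grep -E "t:|pos|force:"
python3 - <<'E'
from h import *
s=manip.sense();R0=R.from_quat(s['tool_rot']);print(s['q'],s['tcp_pos'],R0.as_matrix()[:,0])
P=np.array([.5345,-.3225,.17])
step(P,rot(-.716,np.radians(35)),9)
cv2.imwrite('pics/w1.png',viewer.snapshot('wrist'))
C=cam('wrist');print(proj(C,[[.519,-.309,.086],[.519,-.305,.004]]))
E
```

```text
t: 3.35
tcp_pos: [0.5342, -0.3212, 0.2592]
tool_rot: [0.949, 0.316, -0.0, -0.001]
force: [0.3, 0.7, 0.3]
gripper_force: 0.0
t: 4.18
tcp_pos: [0.5344, -0.3206, 0.2593]
tool_rot: [0.97, -0.242, -0.001, -0.0]
force: [1.0, 0.5, 0.1]
gripper_force: 0.0
[-7.19427606e-01  4.96841596e-01  1.40467402e+00 -3.75893909e-05
  1.24144389e+00  1.34059356e+00] [ 0.53444174 -0.32064429  0.25929563] [ 0.88270242 -0.46993046 -0.00133891]
9 rows: slide [-0.41 -0.02  0.94] ang [-0.0121  0.1063  0.0232] | mm/row 10.3 deg/row 6.27
[[325.99523991 237.1186759 ]
 [323.9401792  218.86167732]]
```

View pics/w1.png

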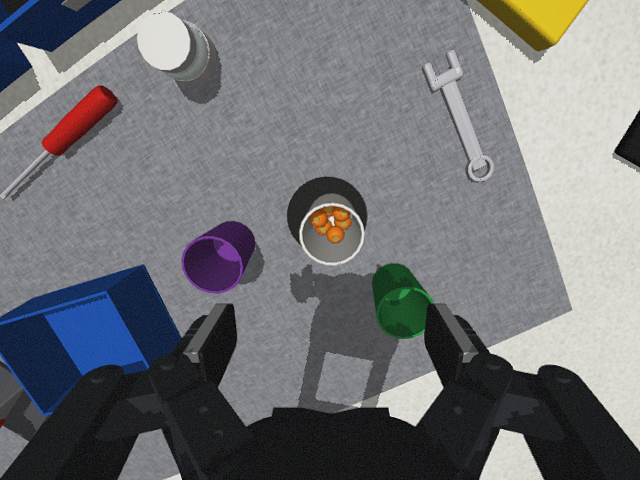

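Run:
```python
from h import *
np.set_printoptions(precision=4,suppress=True)
C=cam('wrist')
print(back(C,[[332,234],[327.5,216],[404,313],[213,264]],[.086,.004,.082,.082]))
```

```text
[[ 0.519  -0.3158  0.086 ]
 [ 0.5201 -0.3106  0.004 ]
 [ 0.4004 -0.3424  0.082 ]
 [ 0.5479 -0.19    0.082 ]]
```

The wrist view shows the white cup's rim centre at (332,234), the coaster centre at (327,216), green at (404,313) and purple at (213,264). This agrees with the top view to about 5 mm, so I'll use the mean, cup at (0.519,-0.3125). Next I pitch the tool to 35° below horizontal above the cup.

```bash
python3 -m creep '[{"slide":[-0.4,0,0.9],"angular":[-0.012,0.106,0.023],"claw":1},{"slide":[-0.4,0,0.9],"angular":[-0.012,0.106,0.023],"claw":1},{"slide":[-0.4,0,0.9],"angular":[-0.012,0.106,0.023],"claw":1},{"slide":[-0.4,0,0.9],"angular":[-0.012,0.106,0.023],"claw":1},{"slide":[-0.4,0,0.9],"angular":[-0.012,0.106,0.023],"claw":1},{"slide":[-0.4,0,0.9],"angular":[-0.012,0.106,0.023],"claw":1},{"slide":[-0.4,0,0.9],"angular":[-0.012,0.106,0.023],"claw":1},{"slide":[-0.4,0,0.9],"angular":[-0.012,0.106,0.023],"claw":1},{"slide":[-0.4,0,0.9],"angular":[-0.012,0.106,0.023],"claw":1},{"slide":[0,0,0],"angular":[0,0,0],"claw":1}]' | grep -E "t:|pos|force:"
python3 - <<'E'
from h import *
np.set_printoptions(precision=4,suppress=True)
s=manip.sense();R0=R.from_quat(s['tool_rot']);print(s['q'],s['tcp_pos']);print(R0.as_matrix())
d=R0.as_matrix()[:,2]
g=np.array([.519,-.3125,.048])+.025*d
step(g+[0,0,.1],rot(-.716,np.radians(35)),2)
step(g,R0,6,(g+[0,0,.1],rot(-.716,np.radians(35))))
E
```

```text
t: 5.07
tcp_pos: [0.5412, -0.3016, 0.2021]
tool_rot: [0.906, -0.28, 0.307, 0.078]
force: [-0.4, -0.1, -0.7]
gripper_force: 0.0
[-0.7469  0.4386  1.9688  0.8789  0.1555  0.5887] [ 0.5412 -0.3016  0.2021]
[[ 0.6552 -0.5546  0.5129]
 [-0.4593 -0.8315 -0.3124]
 [ 0.5997 -0.0309 -0.7996]]
2 rows: slide [-2.32  1.1   2.88] ang [-0.0569  0.159   0.0335] | mm/row 38.6 deg/row 9.86
6 rows: slide [-1.23  0.01  1.13] ang [ 0.019  -0.053  -0.0112] | mm/row 16.7 deg/row 3.29
```

```bash
python3 -m creep '[{"slide":[-1,0.5,1.2],"angular":[-0.028,0.08,0.017],"claw":1},{"slide":[-1,0.5,1.2],"angular":[-0.028,0.08,0.017],"claw":1},{"slide":[-1,0.5,1.2],"angular":[-0.028,0.08,0.017],"claw":1},{"slide":[-1,0.5,1.2],"angular":[-0.028,0.08,0.017],"claw":1},{"slide":[0,0,0],"angular":[0,0,0],"claw":1},{"slide":[0,0,0],"angular":[0,0,0],"claw":1},{"slide":[0,0,0],"angular":[0,0,0],"claw":1},{"slide":[0,0,0],"angular":[0,0,0],"claw":1}]' | grep -E "t:|pos|force:"
python3 - <<'E'
from h import *
np.set_printoptions(precision=4,suppress=True)
s=manip.sense();R0=R.from_quat(s['tool_rot']);print(s['q'],s['tcp_pos']);print(R0.as_matrix())
Rg=rot(-.716,np.radians(35));g=np.array([.519,-.3125,.048])+.025*Rg.as_matrix()[:,2]
step(g+[0,0,.1],Rg,4)
step(g,Rg,6,(g+[0,0,.1],Rg))
E
```

```text
t: 5.73
tcp_pos: [0.5513, -0.2884, 0.1933]
tool_rot: [0.9, -0.274, 0.334, 0.061]
force: [0.5, -0.6, 0.3]
gripper_force: 0.0
[-0.7444  0.4663  2.0054  1.6018  0.171  -0.1241] [ 0.5513 -0.2884  0.1933]
[[ 0.6262 -0.5338  0.5683]
 [-0.4529 -0.8423 -0.2922]
 [ 0.6347 -0.0744 -0.7692]]
4 rows: slide [-0.89  1.07  1.17] ang [-0.0405  0.0688  0.012 ] | mm/row 18.1 deg/row 4.62
6 rows: slide [-1.37  0.    0.96] ang [0. 0. 0.] | mm/row 16.7 deg/row 0.0
```

```bash
python3 -m creep '[{"slide":[-0.9,1,1.2],"angular":[-0.04,0.07,0.012],"claw":1},{"slide":[-0.9,1,1.2],"angular":[-0.04,0.07,0.012],"claw":1},{"slide":[-0.9,1,1.2],"angular":[-0.04,0.07,0.012],"claw":1},{"slide":[-0.9,1,1.2],"angular":[-0.04,0.07,0.012],"claw":1},{"slide":[0,0,0],"angular":[0,0,0],"claw":1}]' | grep -E "t:|pos|force:"
python3 - <<'E'
from h import *
np.set_printoptions(precision=4,suppress=True)
s=manip.sense();R0=R.from_quat(s['tool_rot']);print(s['q'],s['tcp_pos']);print(R0.as_matrix())
Rg=rot(-.716,np.radians(35));g=np.array([.519,-.3125,.048])+.025*Rg.as_matrix()[:,2]
step(g+[0,0,.1],Rg,4)
E
```

```text
t: 6.15
tcp_pos: [0.5562, -0.2799, 0.1731]
tool_rot: [0.886, -0.278, 0.366, 0.056]
force: [-0.1, 0.7, 0.2]
gripper_force: 0.0
[-0.739   0.5283  2.0645  2.3418  0.27   -0.8449] [ 0.5562 -0.2799  0.1731]
[[ 0.5767 -0.5346  0.6177]
 [-0.4518 -0.8387 -0.304 ]
 [ 0.6806 -0.1038 -0.7253]]
4 rows: slide [-0.51  1.31  0.78] ang [-0.0451  0.0534  0.0047] | mm/row 16.1 deg/row 4.01
```

Singularity nearly passed (q4th heading to π). Continue.

```bash
python3 -m creep '[{"slide":[-0.5,1.3,0.8],"angular":[-0.045,0.053,0.005],"claw":1},{"slide":[-0.5,1.3,0.8],"angular":[-0.045,0.053,0.005],"claw":1},{"slide":[-0.5,1.3,0.8],"angular":[-0.045,0.053,0.005],"claw":1},{"slide":[-0.5,1.3,0.8],"angular":[-0.045,0.053,0.005],"claw":1},{"slide":[0,0,0],"angular":[0,0,0],"claw":1}]' | grep -E "t:|pos|force:"
python3 - <<'E'
from h import *
np.set_printoptions(precision=4,suppress=True)
s=manip.sense();R0=R.from_quat(s['tool_rot']);print(s['q'],s['tcp_pos']);print(R0.as_matrix())
Rg=rot(-.716,np.radians(35));g=np.array([.519,-.3125,.048])+.025*Rg.as_matrix()[:,2]
step(g+[0,0,.1],Rg,4)
E
```

```text
t: 6.57
tcp_pos: [0.5446, -0.3109, 0.1399]
tool_rot: [0.846, -0.303, 0.42, 0.128]
force: [-0.7, 0.5, -1.2]
gripper_force: 0.0
[-0.7315  0.6835  2.1537  3.0147  0.6066 -1.4739] [ 0.5446 -0.3109  0.1399]
[[ 0.4631 -0.6204  0.6329]
 [-0.4056 -0.7833 -0.4711]
 [ 0.788  -0.0385 -0.6144]]
4 rows: slide [-0.09  0.46  0.12] ang [-0.015   0.0131 -0.0009] | mm/row 4.8 deg/row 1.14
```

```bash
python3 -m creep '[{"slide":[-0.09,0.46,0.12],"angular":[-0.015,0.013,-0.001],"claw":1},{"slide":[-0.09,0.46,0.12],"angular":[-0.015,0.013,-0.001],"claw":1},{"slide":[-0.09,0.46,0.12],"angular":[-0.015,0.013,-0.001],"claw":1},{"slide":[-0.09,0.46,0.12],"angular":[-0.015,0.013,-0.001],"claw":1},{"slide":[0,0,0],"angular":[0,0,0],"claw":1},{"slide":[0,0,0],"angular":[0,0,0],"claw":1}]' | grep -E "t:|pos|force:"
python3 - <<'E'
from h import *
np.set_printoptions(precision=4,suppress=True)
s=manip.sense();R0=R.from_quat(s['tool_rot']);print(s['q'],s['tcp_pos']);print(R0.as_matrix())
Rg=rot(-.716,np.radians(35));g=np.array([.519,-.3125,.048])+.025*Rg.as_matrix()[:,2]
step(g,Rg,7)
cv2.imwrite('pics/w2.png',viewer.snapshot('wrist'))
C=cam('wrist');print(proj(C,[[.519,-.3125,.086],[.519,-.309,.086],[.519,-.316,.086],g]))
E
```

```text
t: 7.07
tcp_pos: [0.5364, -0.327, 0.1379]
tool_rot: [0.83, -0.309, 0.436, 0.162]
force: [0.6, -0.4, -0.6]
gripper_force: 0.0
[-0.7328  0.7256  2.174   3.1174  0.7249 -1.5639] [ 0.5364 -0.327   0.1379]
[[ 0.4296 -0.6543  0.6224]
 [-0.3715 -0.7563 -0.5386]
 [ 0.8231  0.0001 -0.5679]]
7 rows: slide [-1.24  0.01  0.82] ang [-0.0003 -0.001   0.0002] | mm/row 14.9 deg/row 0.06
[[328.3606 383.0937]
 [323.7015 387.2618]
 [332.956  378.9782]
 [328.7512 372.6913]]
```

View pics/w2.png

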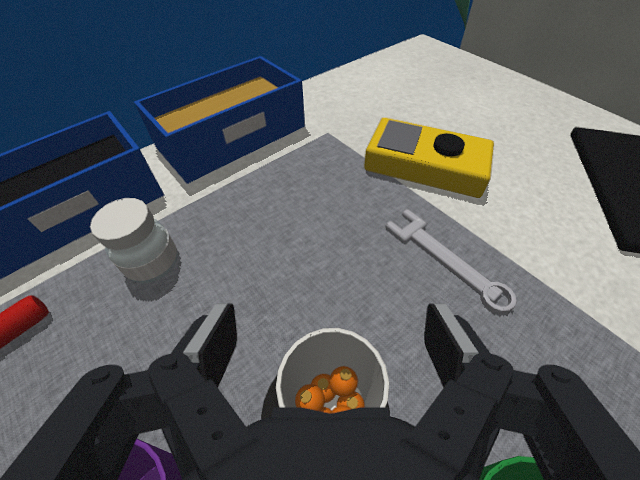

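The wrist view shows the cup rim centred at column 333, between fingertips at 235 and 428 (middle 331), with green and purple outside the fingers. Descending to grasp.

```bash
python3 -m creep '[{"slide":[-1.24,0.03,0.82],"angular":[0,0,0],"claw":1},{"slide":[-1.24,0.03,0.82],"angular":[0,0,0],"claw":1},{"slide":[-1.24,0.03,0.82],"angular":[0,0,0],"claw":1},{"slide":[-1.24,0.03,0.82],"angular":[0,0,0],"claw":1},{"slide":[-1.24,0.03,0.82],"angular":[0,0,0],"claw":1},{"slide":[-1.24,0.03,0.82],"angular":[0,0,0],"claw":1},{"slide":[-1.24,0.03,0.82],"angular":[0,0,0],"claw":1},{"slide":[0,0,0],"angular":[0,0,0],"claw":1}]' 30| grep -E "t:|pos|force:"
python3 -m creep '[{"slide":[0,0,0],"angular":[0,0,0],"claw":-1},{"slide":[0,0,0],"angular":[0,0,0],"claw":-1},{"slide":[0,0,0],"angular":[0,0,0],"claw":-1},{"slide":[0,0,0],"angular":[0,0,0],"claw":-1},{"slide":[0,0,0],"angular":[0,0,0],"claw":-1},{"slide":[0,0,0],"angular":[0,0,0],"claw":-1}]' 30| grep -E "t:|pos|force:|gap"
```

```text
t: 7.78
tcp_pos: [0.533, -0.3276, 0.0315]
tool_rot: [0.83, -0.309, 0.435, 0.162]
force: [1.3, -0.2, -0.8]
gripper_force: 0.0
t: 8.28
tcp_pos: [0.5324, -0.3278, 0.0343]
tool_rot: [0.829, -0.309, 0.436, 0.164]
force: [0.7, 1.8, 3.8]
finger_gap: 0.716
gripper_force: 32.8
```

```bash
python3 -m creep '[{"slide":[2.47,0,-1.7],"angular":[0,0,0],"claw":-1},{"slide":[2.47,0,-1.7],"angular":[0,0,0],"claw":-1},{"slide":[2.47,0,-1.7],"angular":[0,0,0],"claw":-1},{"slide":[2.47,0,-1.7],"angular":[0,0,0],"claw":-1},{"slide":[2.47,0,-1.7],"angular":[0,0,0],"claw":-1},{"slide":[0,0,0],"angular":[0,0,0],"claw":-1}]' 40| grep -E "t:|pos|force:|gap"
python3 - <<'E'
from h import *
np.set_printoptions(precision=4,suppress=True)
s=manip.sense();print(s['q'],s['tcp_pos'])
Rg=rot(-.196,np.radians(10));d=Rg.as_matrix()[:,2]
T=np.array([.566,.0587,.18])+.025*d;print(T)
step(T,Rg,12)
E
```

```text
t: 8.78
tcp_pos: [0.5334, -0.3285, 0.1894]
tool_rot: [0.827, -0.309, 0.439, 0.166]
force: [1.4, -0.3, -0.7]
finger_gap: 0.713
gripper_force: 43.4
[-0.7379  0.5938  2.1639  3.113   0.5923 -1.5615] [ 0.5334 -0.3285  0.1894]
[0.5901 0.0539 0.1757]
12 rows: slide [-0.57 -3.08 -0.92] ang [ 0.0406  0.0343 -0.0162] | mm/row 32.6 deg/row 3.18
```

```bash
python3 -m creep '[{"slide":[-0.57,-3.08,-0.92],"angular":[0.0406,0.0343,-0.0162],"claw":-1},{"slide":[-0.57,-3.08,-0.92],"angular":[0.0406,0.0343,-0.0162],"claw":-1},{"slide":[-0.57,-3.08,-0.92],"angular":[0.0406,0.0343,-0.0162],"claw":-1},{"slide":[-0.57,-3.08,-0.92],"angular":[0.0406,0.0343,-0.0162],"claw":-1},{"slide":[-0.57,-3.08,-0.92],"angular":[0.0406,0.0343,-0.0162],"claw":-1},{"slide":[-0.57,-3.08,-0.92],"angular":[0.0406,0.0343,-0.0162],"claw":-1},{"slide":[-0.57,-3.08,-0.92],"angular":[0.0406,0.0343,-0.0162],"claw":-1},{"slide":[-0.57,-3.08,-0.92],"angular":[0.0406,0.0343,-0.0162],"claw":-1}]' | grep -E "t:|pos|gap"
python3 -m creep '[{"slide":[-0.57,-3.08,-0.92],"angular":[0.0406,0.0343,-0.0162],"claw":-1},{"slide":[-0.57,-3.08,-0.92],"angular":[0.0406,0.0343,-0.0162],"claw":-1},{"slide":[-0.57,-3.08,-0.92],"angular":[0.0406,0.0343,-0.0162],"claw":-1},{"slide":[-0.57,-3.08,-0.92],"angular":[0.0406,0.0343,-0.0162],"claw":-1},{"slide":[0,0,0],"angular":[0,0,0],"claw":-1},{"slide":[0,0,0],"angular":[0,0,0],"claw":-1}]' | grep -E "t:|pos|force:|gap"
python3 - <<'E'
from h import *
np.set_printoptions(precision=4,suppress=True)
s=manip.sense();print(s['q'],s['tcp_pos']);print(R.from_quat(s['tool_rot']).as_matrix())
Rg=rot(-.196,np.radians(10));d=Rg.as_matrix()[:,2]
T=np.array([.566,.0587,.18])+.025*d;print(T)
step(T,Rg,3)
E
```

```text
t: 9.45
tcp_pos: [0.591, -0.0734, 0.1798]
tool_rot: [0.797, -0.156, 0.576, 0.096]
finger_gap: 0.712
t: 9.95
tcp_pos: [0.588, 0.0571, 0.169]
tool_rot: [0.767, -0.075, 0.635, 0.06]
force: [0.1, 0.3, -1.8]
finger_gap: 0.709
gripper_force: 44.3
[ 0.006   1.0229  2.3456  3.3365  1.6052 -1.5227] [0.588  0.0571 0.169 ]
[[ 0.1829 -0.1919  0.9642]
 [-0.0394 -0.9814 -0.1878]
 [ 0.9823 -0.0036 -0.1871]]
[0.5901 0.0539 0.1757]
3 rows: slide [0.24 0.09 0.05] ang [-0.0012  0.0046 -0.001 ] | mm/row 2.6 deg/row 0.28
```

```bash
python3 -m creep '[{"slide":[0.5,0.1,0],"angular":[0,0,0.1],"claw":-1},{"slide":[0.5,0.1,0],"angular":[0,0,0.1],"claw":-1},{"slide":[0,0,0],"angular":[0,0,0.1],"claw":-1},{"slide":[0,0,0],"angular":[0,0,0.1],"claw":-1},{"slide":[0,0,0],"angular":[0,0,0.1],"claw":-1},{"slide":[0,0,0],"angular":[0,0,0.1],"claw":-1},{"slide":[0,0,0],"angular":[0,0,0.1],"claw":-1},{"slide":[0,0,0],"angular":[0,0,0.1],"claw":-1},{"slide":[0,0,0],"angular":[0,0,0.1],"claw":-1},{"slide":[0,0,0],"angular":[0,0,0.1],"claw":-1}]' | grep -E "t:|pos|gap"
python3 -m creep '[{"slide":[0,0,0],"angular":[0,0,0.08],"claw":-1},{"slide":[0,0,0],"angular":[0,0,0.08],"claw":-1},{"slide":[0,0,0],"angular":[0,0,0.08],"claw":-1},{"slide":[0,0,0],"angular":[0,0,0.08],"claw":-1},{"slide":[0,0,0],"angular":[0,0,0.08],"claw":-1},{"slide":[0,0,0],"angular":[0,0,0.08],"claw":-1},{"slide":[0,0,0],"angular":[0,0,0.08],"claw":-1},{"slide":[0,0,0],"angular":[0,0,0.08],"claw":-1},{"slide":[0,0,0],"angular":[0,0,0.08],"claw":-1},{"slide":[0,0,0],"angular":[0,0,0.08],"claw":-1}]' | grep -E "t:|pos|gap"
python3 -m creep '[{"slide":[0,0,0],"angular":[0,0,0.1],"claw":-1},{"slide":[0,0,0],"angular":[0,0,0.1],"claw":-1},{"slide":[0,0,0],"angular":[0,0,0.1],"claw":-1},{"slide":[0,0,0],"angular":[0,0,0.1],"claw":-1},{"slide":[0,0,0],"angular":[0,0,0.1],"claw":-1},{"slide":[0,0,0],"angular":[0,0,0.1],"claw":-1},{"slide":[0,0,0],"angular":[0,0,0.1],"claw":-1},{"slide":[0,0,0],"angular":[0,0,0.1],"claw":-1},{"slide":[0,0,0],"angular":[0,0,0],"claw":-1},{"slide":[0,0,0],"angular":[0,0,0],"claw":-1}]' | grep -E "t:|pos|force:|gap"
python3 - <<'E'
from h import *
np.set_printoptions(precision=4,suppress=True)
s=manip.sense();print(s['q'],s['tcp_pos']);print(R.from_quat(s['tool_rot']).as_matrix())
im=viewer.snapshot('side'); tp=viewer.snapshot('top')
a=cv2.resize(im[130:330,200:400],(400,400)); b=cv2.resize(tp[180:340,200:360],(400,400))
cv2.imwrite('pics/p1.png',np.hstack([a,b]))
E
```

```text
t: 10.78
tcp_pos: [0.5901, 0.0505, 0.1812]
tool_rot: [0.633, -0.437, 0.587, -0.252]
finger_gap: 0.717
t: 11.62
tcp_pos: [0.5901, 0.0505, 0.1812]
tool_rot: [-0.413, 0.649, -0.443, 0.461]
finger_gap: 0.713
t: 12.45
tcp_pos: [0.5901, 0.0511, 0.1815]
tool_rot: [-0.131, 0.758, -0.23, 0.597]
force: [0.4, 0.3, -1.0]
finger_gap: 0.715
gripper_force: 44.3
[-0.0088  0.9886  2.3486  3.3271  1.5801  1.0677] [0.5901 0.0511 0.1815]
[[-0.2538  0.0767  0.9642]
 [-0.4731  0.8596 -0.193 ]
 [-0.8436 -0.5052 -0.1819]]
```

View pics/p1.png

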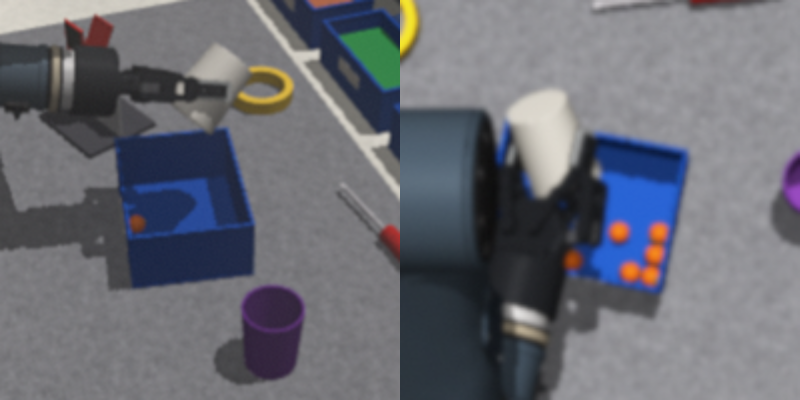

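All six knobs are out: five at top crop (620-658,232-275) and one at (572,260), all inside the walls. The cup is empty, so I roll it back.

```bash
python3 -m creep '[{"slide":[0,0,0],"angular":[0,0,-0.118],"claw":-1},{"slide":[0,0,0],"angular":[0,0,-0.118],"claw":-1},{"slide":[0,0,0],"angular":[0,0,-0.118],"claw":-1},{"slide":[0,0,0],"angular":[0,0,-0.118],"claw":-1},{"slide":[0,0,0],"angular":[0,0,-0.118],"claw":-1},{"slide":[0,0,0],"angular":[0,0,-0.118],"claw":-1},{"slide":[0,0,0],"angular":[0,0,-0.118],"claw":-1},{"slide":[0,0,0],"angular":[0,0,-0.118],"claw":-1},{"slide":[0,0,0],"angular":[0,0,-0.118],"claw":-1},{"slide":[0,0,0],"angular":[0,0,-0.118],"claw":-1}]' | grep -E "t:|pos|gap"
python3 -m creep '[{"slide":[0,0,0],"angular":[0,0,-0.118],"claw":-1},{"slide":[0,0,0],"angular":[0,0,-0.118],"claw":-1},{"slide":[0,0,0],"angular":[0,0,-0.118],"claw":-1},{"slide":[0,0,0],"angular":[0,0,-0.118],"claw":-1},{"slide":[0,0,0],"angular":[0,0,-0.118],"claw":-1},{"slide":[0,0,0],"angular":[0,0,-0.118],"claw":-1},{"slide":[0,0,0],"angular":[0,0,-0.118],"claw":-1},{"slide":[0,0,0],"angular":[0,0,-0.118],"claw":-1},{"slide":[0,0,0],"angular":[0,0,-0.118],"claw":-1},{"slide":[0,0,0],"angular":[0,0,-0.118],"claw":-1}]' | grep -E "t:|pos|gap"
python3 -m creep '[{"slide":[0,0,0],"angular":[0,0,-0.118],"claw":-1},{"slide":[0,0,0],"angular":[0,0,-0.118],"claw":-1},{"slide":[0,0,0],"angular":[0,0,0],"claw":-1}]' | grep -E "t:|pos|gap"
python3 - <<'E'
from h import *
np.set_printoptions(precision=4,suppress=True)
s=manip.sense();print(s['q'],s['tcp_pos']);print(R.from_quat(s['tool_rot']).as_matrix())
Rg=R.from_quat([.829,-.309,.436,.164])
step([.5324,-.3258,.14],Rg,13)
tp=viewer.snapshot('top'); h=cv2.cvtColor(tp,cv2.COLOR_BGR2HSV)
m=cv2.inRange(h,(5,150,150),(20,255,255))[215:320,220:330]
n,_,st,c=cv2.connectedComponentsWithStats(m); print([(st[i,4],*(c[i]+[220,215])) for i in range(1,n)])
E
```

```text
t: 13.38
tcp_pos: [0.59, 0.0523, 0.1813]
tool_rot: [-0.532, 0.555, -0.524, 0.367]
finger_gap: 0.717
t: 14.22
tcp_pos: [0.59, 0.0523, 0.1813]
tool_rot: [0.751, -0.165, 0.639, -0.013]
finger_gap: 0.718
t: 14.47
tcp_pos: [0.59, 0.0523, 0.1813]
tool_rot: [0.765, -0.077, 0.637, 0.061]
finger_gap: 0.71
[-0.0069  0.9891  2.3486  3.3268  1.5805 -1.5289] [0.59   0.0523 0.1813]
[[ 0.1775 -0.195   0.9646]
 [-0.0406 -0.9808 -0.1908]
 [ 0.9833 -0.0053 -0.182 ]]
13 rows: slide [0.07 2.87 0.88] ang [-0.0374 -0.0314  0.0148] | mm/row 30.0 deg/row 2.92
[(np.int32(35), np.float64(286.8857142857143), np.float64(272.42857142857144)), (np.int32(137), np.float64(298.9124087591241), np.float64(283.18978102189783))]
```

```bash
python3 -m creep '[{"slide":[0.07,2.87,0.88],"angular":[-0.0374,-0.0314,0.0148],"claw":-1},{"slide":[0.07,2.87,0.88],"angular":[-0.0374,-0.0314,0.0148],"claw":-1},{"slide":[0.07,2.87,0.88],"angular":[-0.0374,-0.0314,0.0148],"claw":-1},{"slide":[0.07,2.87,0.88],"angular":[-0.0374,-0.0314,0.0148],"claw":-1},{"slide":[0.07,2.87,0.88],"angular":[-0.0374,-0.0314,0.0148],"claw":-1},{"slide":[0.07,2.87,0.88],"angular":[-0.0374,-0.0314,0.0148],"claw":-1},{"slide":[0.07,2.87,0.88],"angular":[-0.0374,-0.0314,0.0148],"claw":-1},{"slide":[0.07,2.87,0.88],"angular":[-0.0374,-0.0314,0.0148],"claw":-1}]' | grep -E "t:|pos|gap"
python3 -m creep '[{"slide":[0.07,2.87,0.88],"angular":[-0.0374,-0.0314,0.0148],"claw":-1},{"slide":[0.07,2.87,0.88],"angular":[-0.0374,-0.0314,0.0148],"claw":-1},{"slide":[0.07,2.87,0.88],"angular":[-0.0374,-0.0314,0.0148],"claw":-1},{"slide":[0.07,2.87,0.88],"angular":[-0.0374,-0.0314,0.0148],"claw":-1},{"slide":[0.07,2.87,0.88],"angular":[-0.0374,-0.0314,0.0148],"claw":-1},{"slide":[0,0,0],"angular":[0,0,0],"claw":-1},{"slide":[0,0,0],"angular":[0,0,0],"claw":-1}]' | grep -E "t:|pos|force:|gap"
python3 - <<'E'
from h import *
np.set_printoptions(precision=4,suppress=True)
s=manip.sense();print(s['q'],s['tcp_pos']);print(R.from_quat(s['tool_rot']).as_matrix())
Rg=R.from_quat([.829,-.309,.436,.164])
step([.5324,-.3258,.042],Rg,6)
E
```

```text
t: 15.18
tcp_pos: [0.579, -0.1869, 0.1605]
tool_rot: [0.815, -0.225, 0.519, 0.124]
finger_gap: 0.709
t: 15.77
tcp_pos: [0.5319, -0.3275, 0.1399]
tool_rot: [0.828, -0.311, 0.436, 0.163]
force: [-0.1, -0.2, -2.2]
finger_gap: 0.712
gripper_force: 44.3
[-0.7389  0.7225  2.1838  3.1155  0.7341 -1.5618] [ 0.5319 -0.3275  0.1399]
[[ 0.4252 -0.6584  0.6211]
 [-0.3734 -0.7527 -0.5422]
 [ 0.8245 -0.0014 -0.5659]]
6 rows: slide [-1.35 -0.03  0.91] ang [ 0.0002  0.     -0.0009] | mm/row 16.3 deg/row 0.05
```

```bash
python3 -m creep '[{"slide":[-1.35,-0.03,0.92],"angular":[0,0,0],"claw":-1},{"slide":[-1.35,-0.03,0.92],"angular":[0,0,0],"claw":-1},{"slide":[-1.35,-0.03,0.92],"angular":[0,0,0],"claw":-1},{"slide":[-1.35,-0.03,0.92],"angular":[0,0,0],"claw":-1},{"slide":[-1.35,-0.03,0.92],"angular":[0,0,0],"claw":-1},{"slide":[-1.35,-0.03,0.92],"angular":[0,0,0],"claw":-1},{"slide":[0,0,0],"angular":[0,0,0],"claw":-1}]' | grep -E "t:|pos|force:"
python3 -m creep '[{"slide":[-0.21,0,0.14],"angular":[0,0,0],"claw":-1},{"slide":[-0.21,0,0.14],"angular":[0,0,0],"claw":-1},{"slide":[0,0,0],"angular":[0,0,0],"claw":-1}]' | grep -E "t:|pos|force:"
```

```text
t: 16.35
tcp_pos: [0.5326, -0.322, 0.0376]
tool_rot: [0.831, -0.31, 0.433, 0.161]
force: [-0.0, 1.0, -0.7]
gripper_force: 44.3
t: 16.6
tcp_pos: [0.5333, -0.3238, 0.0368]
tool_rot: [0.829, -0.31, 0.436, 0.163]
force: [0.6, 0.7, -1.0]
gripper_force: 44.3
```

```bash
python3 -m creep '[{"slide":[-0.12,0,0.08],"angular":[0,0,0],"claw":-1},{"slide":[0,0,0],"angular":[0,0,0],"claw":-1},{"slide":[0,0,0],"angular":[0,0,0],"claw":-1}]' | grep -E "t:|pos|force:"
python3 -m creep '[{"slide":[-0.12,0,0.08],"angular":[0,0,0],"claw":-1},{"slide":[0,0,0],"angular":[0,0,0],"claw":-1},{"slide":[0,0,0],"angular":[0,0,0],"claw":-1}]' | grep -E "t:|pos|force:"
```

```text
t: 16.85
tcp_pos: [0.5333, -0.3244, 0.0356]
tool_rot: [0.829, -0.31, 0.436, 0.163]
force: [0.2, -0.5, -1.0]
gripper_force: 44.3
t: 17.1
tcp_pos: [0.5335, -0.3247, 0.0344]
tool_rot: [0.829, -0.31, 0.437, 0.163]
force: [-0.5, 0.6, 2.5]
gripper_force: 44.4
```

```bash
python3 -m creep '[{"slide":[0,0,0],"angular":[0,0,0],"claw":1},{"slide":[0,0,0],"angular":[0,0,0],"claw":1},{"slide":[0,0,0],"angular":[0,0,0],"claw":1},{"slide":[0,0,0],"angular":[0,0,0],"claw":1},{"slide":[0,0,0],"angular":[0,0,0],"claw":1}]' | grep -E "t:|pos|force:|gap"
python3 -m creep '[{"slide":[0.8,0,-0.55],"angular":[0,0,0],"claw":1},{"slide":[1.6,0,-1.1],"angular":[0,0,0],"claw":1},{"slide":[1.6,0,-1.1],"angular":[0,0,0],"claw":1},{"slide":[2.4,0,-1.7],"angular":[0,0,0],"claw":1},{"slide":[2.4,0,-1.7],"angular":[0,0,0],"claw":1},{"slide":[2.4,0,-1.7],"angular":[0,0,0],"claw":1},{"slide":[0,0,0],"angular":[0,0,0],"claw":1}]' | grep -E "t:|pos|force:|gap"
python3 - <<'E'
from h import *
np.set_printoptions(precision=4,suppress=True)
s=manip.sense();print(s['q'],s['tcp_pos'])
cv2.imwrite('pics/t2.png',viewer.snapshot('top'))
sd=viewer.snapshot('side')
a=cv2.resize(cv2.imread('pics/t2.png')[225:335,140:440],(800,293),interpolation=cv2.INTER_CUBIC)
b=cv2.resize(sd[120:420,200:400],(200,300)); 
c=cv2.resize(sd[125:215,210:310],(333,300),interpolation=cv2.INTER_CUBIC)
cv2.imwrite('pics/m1.png',np.vstack([a,np.hstack([b,c,np.zeros((300,267,3),np.uint8)])]))
E
```

```text
t: 17.52
tcp_pos: [0.5331, -0.3242, 0.0333]
tool_rot: [0.829, -0.31, 0.436, 0.163]
force: [0.3, 0.2, 0.4]
finger_gap: 0.999
gripper_force: 0.0
t: 18.1
tcp_pos: [0.5334, -0.3241, 0.1775]
tool_rot: [0.827, -0.309, 0.441, 0.165]
force: [0.3, -1.3, 0.6]
finger_gap: 1.001
gripper_force: 0.0
[-0.7313  0.6273  2.1768  3.119   0.6421 -1.5622] [ 0.5334 -0.3241  0.1775]
```

View pics/m1.png

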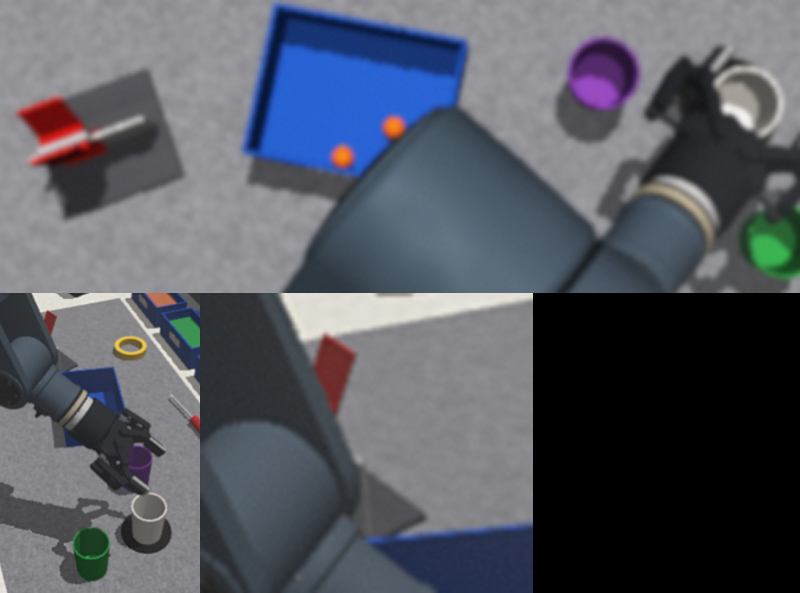

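The cup stands upright and empty on its coaster, and the bin is undisturbed. In crop 1 the clip's flared (+x) handle points to world azimuth 0.331, and its throat is at about (0.485,0.296). Next I bring the tool back to pointing down, through the wrist flip.

```bash
cat > ph1.py <<'E'
from h import *
import sys
np.set_printoptions(precision=4,suppress=True)
s=manip.sense();print(s['q'],s['tcp_pos'],s['t'])
step([.49,-.28,.26],rot(-.72+np.pi/2,np.pi/2),int(sys.argv[1]))
E
python3 ph1.py 16
```

```text
[-0.7316  0.6349  2.1778  3.1192  0.6428 -1.5623] [ 0.5324 -0.3235  0.1727] 18.2
16 rows: slide [ 0.04 -0.15 -0.66] ang [ 0.0472 -0.0474 -0.0894] | mm/row 6.8 deg/row 6.4
```

```bash
python3 -m creep '[{"slide":[0.04,-0.15,-0.66],"angular":[0.0472,-0.0474,-0.0894],"claw":1},{"slide":[0.04,-0.15,-0.66],"angular":[0.0472,-0.0474,-0.0894],"claw":1},{"slide":[0.04,-0.15,-0.66],"angular":[0.0472,-0.0474,-0.0894],"claw":1},{"slide":[0.04,-0.15,-0.66],"angular":[0.0472,-0.0474,-0.0894],"claw":1},{"slide":[0.04,-0.15,-0.66],"angular":[0.0472,-0.0474,-0.0894],"claw":1},{"slide":[0.04,-0.15,-0.66],"angular":[0.0472,-0.0474,-0.0894],"claw":1},{"slide":[0.04,-0.15,-0.66],"angular":[0.0472,-0.0474,-0.0894],"claw":1},{"slide":[0.04,-0.15,-0.66],"angular":[0.0472,-0.0474,-0.0894],"claw":1}]' | grep -E "force:"; python3 ph1.py 8
```

```text
force: [-0.2, 0.8, -0.7]
gripper_force: 0.0
[-0.8432  0.4579  2.0631  1.6973  0.2934 -0.7068] [ 0.5248 -0.2943  0.1918] 18.8667
8 rows: slide [-0.05 -0.12 -0.98] ang [ 0.0618 -0.0691 -0.1218] | mm/row 9.9 deg/row 8.77
```

Passing through well; continue.

```bash
python3 -m creep '[{"slide":[-0.05,-0.12,-0.9],"angular":[0.05,-0.055,-0.1],"claw":1},{"slide":[-0.05,-0.12,-0.9],"angular":[0.05,-0.055,-0.1],"claw":1},{"slide":[-0.05,-0.12,-0.9],"angular":[0.05,-0.055,-0.1],"claw":1},{"slide":[-0.05,-0.12,-0.9],"angular":[0.05,-0.055,-0.1],"claw":1},{"slide":[-0.05,-0.12,-0.9],"angular":[0.05,-0.055,-0.1],"claw":1},{"slide":[-0.05,-0.12,-0.9],"angular":[0.05,-0.055,-0.1],"claw":1},{"slide":[-0.05,-0.12,-0.9],"angular":[0.05,-0.055,-0.1],"claw":1},{"slide":[-0.05,-0.12,-0.9],"angular":[0.05,-0.055,-0.1],"claw":1}]' | grep -E "force:"; python3 ph1.py 6;  python3 - <<'E'
from h import *
step([.485,.293,.25],rot(.331+np.pi/2,np.pi/2),20)
E
```

```text
force: [0.2, 0.3, -1.1]
gripper_force: 0.0
[-0.8231  0.3632  1.7874  0.3486  0.7716  0.0701] [ 0.5041 -0.2764  0.2346] 19.5333
6 rows: slide [-0.15 -0.04 -0.46] ang [ 0.0371 -0.0445 -0.0656] | mm/row 4.9 deg/row 5.01
20 rows: slide [ 2.79 -1.37  0.14] ang [ 0.0177 -0.0065 -0.0717] | mm/row 31.1 deg/row 4.25
```

```bash
python3 -m creep '[{"slide":[2.79,-1.37,0.14],"angular":[0.0177,-0.0065,-0.0717],"claw":1},{"slide":[2.79,-1.37,0.14],"angular":[0.0177,-0.0065,-0.0717],"claw":1},{"slide":[2.79,-1.37,0.14],"angular":[0.0177,-0.0065,-0.0717],"claw":1},{"slide":[2.79,-1.37,0.14],"angular":[0.0177,-0.0065,-0.0717],"claw":1},{"slide":[2.79,-1.37,0.14],"angular":[0.0177,-0.0065,-0.0717],"claw":1},{"slide":[2.79,-1.37,0.14],"angular":[0.0177,-0.0065,-0.0717],"claw":1},{"slide":[2.79,-1.37,0.14],"angular":[0.0177,-0.0065,-0.0717],"claw":1},{"slide":[2.79,-1.37,0.14],"angular":[0.0177,-0.0065,-0.0717],"claw":1},{"slide":[2.79,-1.37,0.14],"angular":[0.0177,-0.0065,-0.0717],"claw":1},{"slide":[2.79,-1.37,0.14],"angular":[0.0177,-0.0065,-0.0717],"claw":1}]' | grep -E "pos|force:"
python3 - <<'E'
from h import *
print(manip.sense()['q'])
step([.485,.293,.25],rot(.331+np.pi/2,np.pi/2),10)
E
```

```text
tcp_pos: [0.6032, 0.012, 0.2588]
force: [0.5, 0.3, 0.8]
gripper_force: 0.0
[-0.21131899  0.40075794  1.59436013  0.11014722  0.98646737  0.12227639]
10 rows: slide [ 2.78 -1.4   0.13] ang [ 0.018  -0.0062 -0.0716] | mm/row 31.2 deg/row 4.24
```

```bash
python3 -m creep '[{"slide":[2.78,-1.4,0.13],"angular":[0.018,-0.0062,-0.0716],"claw":1},{"slide":[2.78,-1.4,0.13],"angular":[0.018,-0.0062,-0.0716],"claw":1},{"slide":[2.78,-1.4,0.13],"angular":[0.018,-0.0062,-0.0716],"claw":1},{"slide":[2.78,-1.4,0.13],"angular":[0.018,-0.0062,-0.0716],"claw":1},{"slide":[2.78,-1.4,0.13],"angular":[0.018,-0.0062,-0.0716],"claw":1},{"slide":[2.78,-1.4,0.13],"angular":[0.018,-0.0062,-0.0716],"claw":1},{"slide":[2.78,-1.4,0.13],"angular":[0.018,-0.0062,-0.0716],"claw":1},{"slide":[2.78,-1.4,0.13],"angular":[0.018,-0.0062,-0.0716],"claw":1},{"slide":[2.78,-1.4,0.13],"angular":[0.018,-0.0062,-0.0716],"claw":1},{"slide":[2.78,-1.4,0.13],"angular":[0.018,-0.0062,-0.0716],"claw":1}]' | grep -E "pos|force:"
python3 -m creep '[{"slide":[0,0,0],"angular":[0,0,0],"claw":1},{"slide":[0,0,0],"angular":[0,0,0],"claw":1},{"slide":[0,0,0],"angular":[0,0,0],"claw":1}]' | grep -E "pos|force:"
python3 - <<'E'
from h import *
np.set_printoptions(precision=4,suppress=True)
s=manip.sense();print(s['q'],s['tcp_pos'])
step([.485,.293,.25],rot(.331+np.pi/2,np.pi/2),2)
s=manip.sense();im=viewer.snapshot('wrist');cv2.imwrite('pics/w3.png',im)
C=cam('wrist'); np.savez('w3.npz',T=C[0])
n=np.array([.945,.325,0]);t=np.array([-.325,.945,0]);o=np.array([.4846,.2959,0])
for x,y,z in [(.035,.02,.152),(.035,-.02,.152),(-.015,.02,.152),(-.015,-.02,.152),(-.002,-.0205,.08)]: 
    print(x,y,proj(C,o+x*n+y*t+[0,0,z]))
E
```

```text
tcp_pos: [0.4845, 0.2923, 0.2489]
force: [0.3, 0.4, -0.3]
gripper_force: 0.0
tcp_pos: [0.4859, 0.2911, 0.2498]
force: [0.5, 0.3, -0.5]
gripper_force: 0.0
[ 0.3437  0.4261  1.5621 -0.0024  1.151   0.017 ] [0.4859 0.2911 0.2498]
2 rows: slide [ 0.11 -0.01 -0.01] ang [ 0.0012  0.0011 -0.0017] | mm/row 1.1 deg/row 0.14
0.035 0.02 [[378.2853 209.5815]]
0.035 -0.02 [[376.1813 259.7389]]
-0.015 0.02 [[311.0925 209.8533]]
-0.015 -0.02 [[312.2174 260.0451]]
-0.002 -0.0205 [[328.9757 233.9249]]
```

View pics/w3.png

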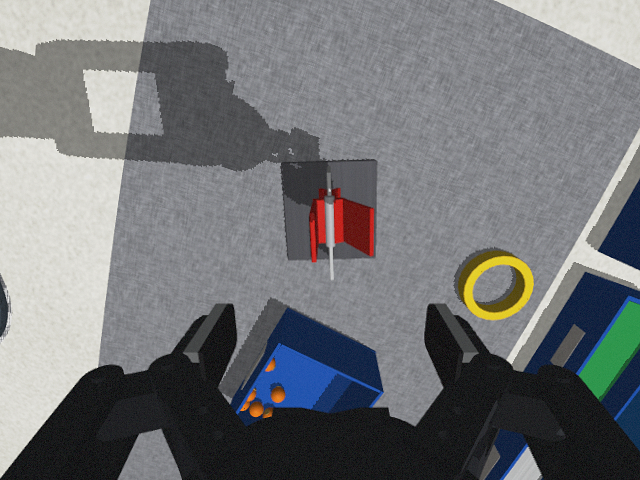

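The wrist view shows the clip from above. The flared +x handle's top edge is at col 375, rows 207-257, and the -x handle is at col 312, rows 212-262, both within 2-3 px of my prediction. The steel pin and plate are at col 330. Knobs are visible in the bin at (250-278,365-412). Descending on the clip.

```bash
python3 -m creep '[{"slide":[0.1,0,2.5],"angular":[0,0,0],"claw":1},{"slide":[0.1,0,2.5],"angular":[0,0,0],"claw":1},{"slide":[0.1,0,2.5],"angular":[0,0,0],"claw":1},{"slide":[0.1,0,2.5],"angular":[0,0,0],"claw":1},{"slide":[0.1,0,2.5],"angular":[0,0,0],"claw":1},{"slide":[0,0,0.9],"angular":[0,0,0],"claw":1},{"slide":[0,0,0],"angular":[0,0,0],"claw":1},{"slide":[0,0,0],"angular":[0,0,0],"claw":1}]' 25 | grep -E "pos|force:"
python3 -m creep '[{"slide":[0,0,0],"angular":[0,0,0],"claw":-1},{"slide":[0,0,0],"angular":[0,0,0],"claw":-1},{"slide":[0,0,0],"angular":[0,0,0],"claw":-1},{"slide":[0,0,0],"angular":[0,0,0],"claw":-1},{"slide":[0,0,0],"angular":[0,0,0],"claw":-1},{"slide":[0,0,0],"angular":[0,0,0],"claw":-1},{"slide":[0,0,0],"angular":[0,0,0],"claw":-1},{"slide":[0,0,0],"angular":[0,0,0],"claw":-1}]' 40 | grep -E "pos|force:|gap"
```

```text
tcp_pos: [0.4861, 0.2955, 0.1172]
force: [0.1, -0.0, 0.4]
gripper_force: 0.0
tcp_pos: [0.4842, 0.296, 0.1206]
force: [-5.5, -2.5, 18.5]
finger_gap: 0.341
gripper_force: 38.3
```

```bash
python3 -m creep '[{"slide":[0,0,-0.5],"angular":[0,0,0],"claw":-1},{"slide":[0,0,-1],"angular":[0,0,0],"claw":-1},{"slide":[0,0,-1.5],"angular":[0,0,0],"claw":-1},{"slide":[0,0,-2],"angular":[0,0,0],"claw":-1},{"slide":[0,0,-2],"angular":[0,0,0],"claw":-1},{"slide":[0,0,-2],"angular":[0,0,0],"claw":-1},{"slide":[0,0,0],"angular":[0,0,0],"claw":-1},{"slide":[0,0,0],"angular":[0,0,0],"claw":-1}]' 40 | grep -E "pos|force:|gap"
python3 - <<'E'
from h import *
np.set_printoptions(precision=4,suppress=True)
s=manip.sense();print(s['q'],s['tcp_pos'],s['t'])
e=np.array([.458,.050,.205]); step(e,rot(-.194+np.pi/2,np.pi/2),10)
C=cam('top'); 
b=cv2.resize(viewer.snapshot('top')[215:325,140:330],None,fx=4.2,fy=4.2,interpolation=cv2.INTER_CUBIC); cv2.imwrite('pics/t3.png',b)
E
```

```text
tcp_pos: [0.4853, 0.2965, 0.2085]
force: [0.2, 0.2, -1.5]
finger_gap: 0.335
gripper_force: 40.0
[ 0.3529  0.477   1.6057 -0.002   1.051   0.026 ] [0.4853 0.2965 0.2085] 23.5
10 rows: slide [-2.46 -0.51  0.03] ang [ 0.0008 -0.0001  0.0522] | mm/row 25.1 deg/row 2.99
```

```bash
python3 -m creep '[{"slide":[-2.46,-0.51,0.03],"angular":[0,0,0.0522],"claw":-1},{"slide":[-2.46,-0.51,0.03],"angular":[0,0,0.0522],"claw":-1},{"slide":[-2.46,-0.51,0.03],"angular":[0,0,0.0522],"claw":-1},{"slide":[-2.46,-0.51,0.03],"angular":[0,0,0.0522],"claw":-1},{"slide":[-2.46,-0.51,0.03],"angular":[0,0,0.0522],"claw":-1},{"slide":[-2.46,-0.51,0.03],"angular":[0,0,0.0522],"claw":-1},{"slide":[-2.46,-0.51,0.03],"angular":[0,0,0.0522],"claw":-1},{"slide":[-2.46,-0.51,0.03],"angular":[0,0,0.0522],"claw":-1},{"slide":[-2.46,-0.51,0.03],"angular":[0,0,0.0522],"claw":-1},{"slide":[-2.46,-0.51,0.03],"angular":[0,0,0.0522],"claw":-1}]' 40 | grep -E "pos|force:|gap"
python3 -m creep '[{"slide":[0,0,0],"angular":[0,0,0],"claw":-1},{"slide":[0,0,0],"angular":[0,0,0],"claw":-1},{"slide":[0,0,0],"angular":[0,0,0],"claw":-1}]' 40 | grep -E "pos|force:|gap"
python3 - <<'E'
from h import *
np.set_printoptions(precision=4,suppress=True)
s=manip.sense();print(s['q'],s['tcp_pos'],s['t']);print(R.from_quat(s['tool_rot']).as_matrix())
C=cam('wrist');im=viewer.snapshot('wrist')
ex=np.array([.981,-.193,0]);ey=np.array([.193,.981,0]);o=np.array([.458,.053,.08])
L=[o+a*ex+b*ey for a,b in [(-.002,0),(-.002,.03),(-.002,.06),(-.002,.09),(.002,.088)]]
print(proj(C,L))
cv2.imwrite('pics/w4.png',im)
E
```

```text
tcp_pos: [0.4559, 0.0483, 0.2027]
force: [-0.7, -0.4, -0.4]
finger_gap: 0.346
gripper_force: 39.9
tcp_pos: [0.4568, 0.0496, 0.2033]
force: [-0.3, 0.6, -1.1]
finger_gap: 0.339
gripper_force: 40.0
[-0.1367  0.3482  1.8685  0.0015  0.9212  0.0569] [0.4568 0.0496 0.2033] 24.6333
[[ 0.1932  0.9811  0.0038]
 [ 0.9811 -0.1932  0.0007]
 [ 0.0014  0.0035 -1.    ]]
[[328.8679 228.7189]
 [328.8386 192.984 ]
 [328.809  154.8477]
 [328.7792 114.2138]
 [334.0559 117.0058]]
```

View pics/w4.png

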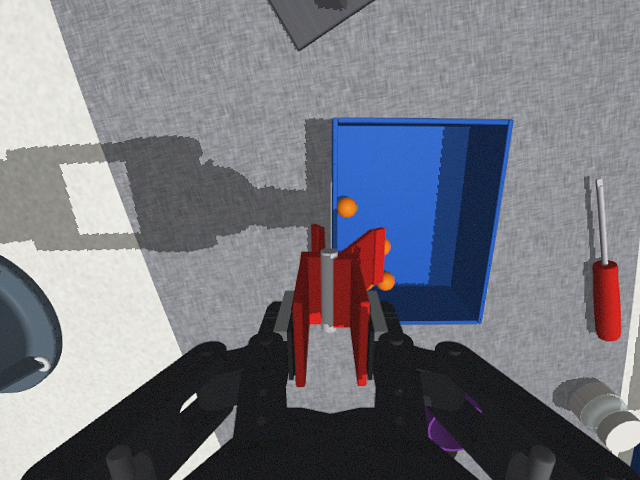

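The last picture shows the clip upright in the fingers and the label wall's top edge at col 333-338, with its corner at (333,119). The six knobs are in the bin and the bystanders are untouched. I'll measure the wall offset numerically.

Run:
```python
from h import *
np.set_printoptions(precision=4,suppress=True,linewidth=150)
im=cv2.imread('pics/w4.png')
for r in ((126,145),(150,170),(172,192)): print(r,[tuple(int(v) for v in im[r[0]:r[1],c].mean(0)) for c in range(328,344)])
s=manip.sense();C=cam('wrist');Rt=R.from_quat(s['tool_rot'])
t=s['tcp_pos']
for x,z in ((.04,.08),(.07,.08)):
    for y in (-.002,0,.002,.004):
        X=t+Rt.apply([x,y,t[2]-z]); print(y,proj(C,X))
```

```text
(126, 145) [(91, 89, 88), (93, 90, 89), (91, 89, 89), (81, 79, 80), (97, 49, 25), (175, 86, 37), (202, 103, 49), (201, 104, 51), (203, 105, 51), (190, 94, 42), (203, 106, 52), (204, 106, 53), (203, 105, 52), (203, 105, 52), (204, 107, 53), (204, 106, 53)]
(150, 170) [(90, 87, 87), (90, 87, 86), (88, 87, 87), (78, 76, 77), (99, 47, 19), (177, 88, 39), (199, 102, 48), (201, 104, 51), (199, 102, 49), (181, 90, 40), (203, 105, 51), (202, 104, 51), (202, 104, 51), (203, 105, 51), (203, 105, 51), (203, 105, 51)]
(172, 192) [(93, 90, 89), (92, 88, 88), (102, 102, 102), (110, 114, 117), (99, 49, 22), (176, 86, 38), (200, 102, 48), (203, 105, 51), (193, 99, 47), (167, 84, 38), (203, 104, 50), (201, 103, 49), (201, 103, 50), (201, 103, 50), (201, 103, 49), (201, 103, 50)]
-0.002 [[328.7764 184.7937]]
0 [[331.2675 184.7956]]
0.002 [[333.7587 184.7978]]
0.004 [[336.2498 184.8003]]
-0.002 [[328.7528 146.1271]]
0 [[331.3285 146.129 ]]
0.002 [[333.9042 146.1313]]
0.004 [[336.4799 146.1341]]
```

```bash
python3 -m creep '[{"slide":[0,-0.05,1.5],"angular":[0,0,0],"claw":-1},{"slide":[0,0,1.5],"angular":[0,0,0],"claw":-1},{"slide":[0,0,1],"angular":[0,0,0],"claw":-1},{"slide":[0,0,1],"angular":[0,0,0],"claw":-1},{"slide":[0,0,0],"angular":[0,0,0],"claw":-1}]' | grep -E "pos|force:|gap"
python3 -m creep '[{"slide":[0,0,1],"angular":[0,0,0],"claw":-1},{"slide":[0,0,0.8],"angular":[0,0,0],"claw":-1},{"slide":[0,0,0.7],"angular":[0,0,0],"claw":-1},{"slide":[0,0,0],"angular":[0,0,0],"claw":-1},{"slide":[0,0,0],"angular":[0,0,0],"claw":-1}]' | grep -E "pos|force:|gap"
```

```text
tcp_pos: [0.4559, 0.0506, 0.1523]
force: [-0.3, 0.2, -0.8]
finger_gap: 0.345
gripper_force: 39.9
tcp_pos: [0.4569, 0.0497, 0.1288]
force: [-0.2, -0.2, -1.0]
finger_gap: 0.341
gripper_force: 40.0
```

```bash
python3 -m creep '[{"slide":[0,0,0.3],"angular":[0,0,0],"claw":-1},{"slide":[0,0,0.2],"angular":[0,0,0],"claw":-1},{"slide":[0,0,0],"angular":[0,0,0],"claw":-1},{"slide":[0,0,0],"angular":[0,0,0],"claw":-1}]' | grep -E "pos|force:|gap"
python3 -m creep '[{"slide":[0,0,0.2],"angular":[0,0,0],"claw":-1},{"slide":[0,0,0],"angular":[0,0,0],"claw":-1},{"slide":[0,0,0],"angular":[0,0,0],"claw":-1}]' | grep -E "pos|force:|gap"
```

```text
tcp_pos: [0.4572, 0.0494, 0.1241]
force: [-0.7, 0.5, -0.8]
finger_gap: 0.344
gripper_force: 40.0
tcp_pos: [0.4571, 0.0494, 0.122]
force: [-0.5, -0.2, -1.2]
finger_gap: 0.337
gripper_force: 40.0
```

```bash
python3 -m creep '[{"slide":[0,0,0.15],"angular":[0,0,0],"claw":-1},{"slide":[0,0,0],"angular":[0,0,0],"claw":-1},{"slide":[0,0,0],"angular":[0,0,0],"claw":-1}]' | grep -E "pos|force:|gap"
python3 -m creep '[{"slide":[0,0,0.15],"angular":[0,0,0],"claw":-1},{"slide":[0,0,0],"angular":[0,0,0],"claw":-1},{"slide":[0,0,0],"angular":[0,0,0],"claw":-1}]' | grep -E "pos|force:|gap"
```

```text
tcp_pos: [0.4571, 0.0494, 0.1207]
force: [-0.4, -0.0, 2.9]
finger_gap: 0.341
gripper_force: 39.3
tcp_pos: [0.457, 0.0495, 0.1205]
force: [-3.6, 1.0, 16.0]
finger_gap: 0.342
gripper_force: 40.4
```

Throat is on the edge (contact at the expected height). Releasing.

```bash
python3 -m creep '[{"slide":[0,0,0],"angular":[0,0,0],"claw":-0.1},{"slide":[0,0,0],"angular":[0,0,0],"claw":0},{"slide":[0,0,0],"angular":[0,0,0],"claw":0.1},{"slide":[0,0,0],"angular":[0,0,0],"claw":0.3},{"slide":[0,0,0],"angular":[0,0,0],"claw":0.6},{"slide":[0,0,0],"angular":[0,0,0],"claw":1},{"slide":[0,0,0],"angular":[0,0,0],"claw":1},{"slide":[0,0,0],"angular":[0,0,0],"claw":1},{"slide":[0,0,0],"angular":[0,0,0],"claw":1}]' | grep -E "t:|pos|force:|gap"
```

```text
t: 27.35
tcp_pos: [0.4567, 0.0495, 0.1189]
tool_rot: [0.772, 0.635, 0.002, 0.001]
force: [-0.6, 0.2, 0.1]
finger_gap: 0.995
gripper_force: 0.0
```

```bash
python3 -m creep '[{"slide":[0,0,-0.5],"angular":[0,0,0],"claw":1},{"slide":[0,0,-1],"angular":[0,0,0],"claw":1},{"slide":[0,0,-2],"angular":[0,0,0],"claw":1},{"slide":[0,0,-3],"angular":[0,0,0],"claw":1},{"slide":[0,0,-3],"angular":[0,0,0],"claw":1},{"slide":[0,0,-3],"angular":[0,0,0],"claw":1},{"slide":[0,0,0],"angular":[0,0,0],"claw":1},{"slide":[0,0,0],"angular":[0,0,0],"claw":1},{"slide":[0,0,0],"angular":[0,0,0],"claw":1}]' | grep -E "t:|pos|force:|gap"
python3 - <<'E'
from h import *
w=viewer.snapshot('wrist');t=viewer.snapshot('top');sd=viewer.snapshot('side')
a=cv2.resize(w,(400,300));b=cv2.resize(sd[130:320,180:434],(400,300),interpolation=cv2.INTER_CUBIC)
c=cv2.resize(t[200:320,220:380],(400,300),interpolation=cv2.INTER_CUBIC);d=cv2.resize(w[120:345,180:480],(400,300),interpolation=cv2.INTER_CUBIC)
cv2.imwrite('pics/f.png',np.vstack([np.hstack([d,b]),np.hstack([c,a])]))
C=cam('wrist');ex=np.array([.981,-.193,0]);ey=np.array([.193,.981,0]);o=np.array([.461,.0495,.0])
for x,z in((-.015,.152),(.035,.152),(-.002,.102)):
  print(x,z,proj(C,[o+x*ex+y*ey+[0,0,z] for y in(-.02,.02)]).round(0).tolist())
E
```

```text
t: 28.1
tcp_pos: [0.4557, 0.0495, 0.2438]
tool_rot: [0.772, 0.635, 0.002, 0.001]
force: [0.1, 0.2, -0.9]
finger_gap: 0.997
gripper_force: 0.0
-0.015 0.152 [[319.0, 269.0], [318.0, 218.0]]
0.035 0.152 [[384.0, 269.0], [387.0, 218.0]]
-0.002 0.102 [[335.0, 247.0], [335.0, 204.0]]
```

View pics/f.png

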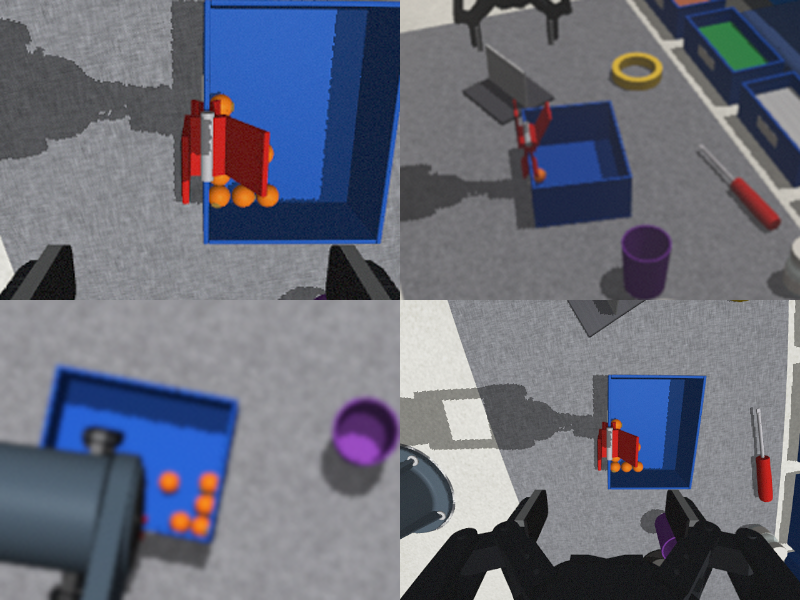

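The clip sits upright and shut on the label wall: its handle edges are at wrist cols 317 and 381, against 319 and 384 predicted. Knobs are in the bin, and the robot is clear.

```bash
python3 -c "
from station import ticket
print(ticket.sign_off())"
```

```text
the job is handed in; nothing more can be done
None
```

I've handed the job in after about 28 s of robot time: the six knobs are in the bin, the cup is upright on its coaster, the clip is shut on the label wall, and I saw no bystander moved; the hand-in gave no verdict.

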